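Stack the mixing cups on the locked stand

TASK

Put the clean mixing cups away on their stand: turn the stand's lock collar fully open by its lever, set the footed cup upright on the plate with its two lugs in their places, and turn the collar fully back to its locked mark so that the tabs hold the lugs. Then, with the collar locked, nest all the plain cups one in another in the footed cup, upright and fully home, so that one straight stack stands there. Leave the paint jar, tin, bottle, brush, knife and sponge alone.

Things in the scene. Friction and masses are not known exactly. Their poses are not given: they have to be found in the camera images.
- stand: fixed grey round plate, 156 mm across, 16 mm thick, lying on the table, carrying the steel lock collar; origin: centre of its underside. Its +x points midway between the marks; the lugs of the footed cup belong along its +y and -y, square to that. One raised white dash near its edge marks the lever's open position, two dashes the locked one
- stand_seat (a point): centre of the plate's top face (16 mm above the table), inside the collar: the footed cup's underside rests here, on the plate's axis
- collar (a joint): captive steel ring, 96 mm inside, 124 outside, 14 high, on the plate; value grows counter-clockwise from above: 0 rad = open stop (one dash), 1.2 = locked stop (two dashes). Friction 0.08 N m holds it. Two inward tabs, 24 mm wide, reaching to 34 mm from the axis, 10 mm above the plate, lie over the lug places when locked and bar the lugs unless it is open
- lever_top (a point): top centre of the collar's upright lever fin, 87 mm from the collar's axis, 82 mm above the table; fin 10 mm thick (pinch across this from above, follow the arc), 22 mm along the radius, upper 50 mm free. x axis points outward from the axis. Seen from the stand, the lever points to -0.6 rad from stand +x when open, +0.6 when locked
- footed_cup: the one cup with a foot: like the plain cups (65 mm tall, band 66 mm across over the top 30 mm, mouth 59 mm), but with a foot disc 60 mm across, 6 mm thick, and on it two lugs 24 mm wide, 6 mm thick, along its +y and -y, out to 42 mm from its axis, seen from above; about 180 g. Origin: underside centre, z up. A half turn looks the same
- cup1: plain white plastic cup with weighted foot, 65 mm tall, 120 g: top 30 mm a straight band 66 mm across (grip across it from above, mouth 59 mm); under it a shoulder steps in to a body 56 mm across, tapering to 43 mm at the foot. Nested, the shoulder rests on the lower cup's rim: 30 mm above it, 1 to 2 mm of play. Origin: underside centre, z up. May be absent
- cup2: plain white plastic cup with weighted foot, 65 mm tall, 120 g: top 30 mm a straight band 66 mm across (grip across it from above, mouth 59 mm); under it a shoulder steps in to a body 56 mm across, tapering to 43 mm at the foot. Nested, the shoulder rests on the lower cup's rim: 30 mm above it, 1 to 2 mm of play. Origin: underside centre, z up. May be absent
- cup3: plain white plastic cup with weighted foot, 65 mm tall, 120 g: top 30 mm a straight band 66 mm across (grip across it from above, mouth 59 mm); under it a shoulder steps in to a body 56 mm across, tapering to 43 mm at the foot. Nested, the shoulder rests on the lower cup's rim: 30 mm above it, 1 to 2 mm of play. Origin: underside centre, z up. May be absent
- cup4: plain white plastic cup with weighted foot, 65 mm tall, 120 g: top 30 mm a straight band 66 mm across (grip across it from above, mouth 59 mm); under it a shoulder steps in to a body 56 mm across, tapering to 43 mm at the foot. Nested, the shoulder rests on the lower cup's rim: 30 mm above it, 1 to 2 mm of play. Origin: underside centre, z up. May be absent
- cup5: plain white plastic cup with weighted foot, 65 mm tall, 120 g: top 30 mm a straight band 66 mm across (grip across it from above, mouth 59 mm); under it a shoulder steps in to a body 56 mm across, tapering to 43 mm at the foot. Nested, the shoulder rests on the lower cup's rim: 30 mm above it, 1 to 2 mm of play. Origin: underside centre, z up. May be absent
- cup6: plain white plastic cup with weighted foot, 65 mm tall, 120 g: top 30 mm a straight band 66 mm across (grip across it from above, mouth 59 mm); under it a shoulder steps in to a body 56 mm across, tapering to 43 mm at the foot. Nested, the shoulder rests on the lower cup's rim: 30 mm above it, 1 to 2 mm of play. Origin: underside centre, z up. May be absent
- paint_jar: bystander: glass paint jar with black cap, 62 mm across, 85 mm tall, may stand among the cups; origin underside
- paint_tin: bystander: closed steel paint tin, 68 mm across, 75 mm tall, beyond the cups on the right; origin underside
- medium_bottle: bystander: amber bottle, 60 mm across, 170 mm tall, beyond the stand; origin underside
- brush: bystander: paint brush lying beyond the stand
- palette_knife: bystander: palette knife lying to the left, near the robot
- sponge_block: bystander: yellow sponge block 90 x 60 x 30 mm, to the right, near the robot

How it is judged:
On the way, in this order (a step that is already met when the one before it is completed fails the run):
1. the collar is turned fully open (value of joint collar below 0.08 rad), for 0.2 s.
2. the footed cup stands on the plate, lugs in their places, collar still open (horizontal distance between footed_cup and stand_seat below 0.006 m and z of footed_cup in the frame of stand_seat below 0.004 m and angle between footed_cup's own z axis and vertical below 0.06 rad and angle between the y axis of footed_cup and the y axis of stand, either way round below 0.35 rad and value of joint collar below 0.15 rad), for 0.3 s.
3. the collar is turned to its locked mark over the lugs (horizontal distance between footed_cup and stand_seat below 0.006 m and z of footed_cup in the frame of stand_seat below 0.004 m and angle between footed_cup's own z axis and vertical below 0.06 rad and angle between the y axis of footed_cup and the y axis of stand, either way round below 0.35 rad and value of joint collar above 1.12 rad), for 0.2 s.
4. all plain cups are nested in the footed cup (horizontal distance between each of cup1, cup2, cup3, cup4, cup5, cup6 and footed_cup below 0.012 m and angle between each of cup1, cup2, cup3, cup4, cup5, cup6's own z axis and vertical below 0.06 rad and (z of cup1 in the frame of footed_cup between 0.026 and 0.034 m or z of cup1 in the frame of footed_cup between 0.056 and 0.064 m or z of cup1 in the frame of footed_cup between 0.086 and 0.094 m or z of cup1 in the frame of footed_cup between 0.116 and 0.124 m or z of cup1 in the frame of footed_cup between 0.146 and 0.154 m or z of cup1 in the frame of footed_cup between 0.176 and 0.184 m) and (z of cup2 in the frame of footed_cup between 0.026 and 0.034 m or z of cup2 in the frame of footed_cup between 0.056 and 0.064 m or z of cup2 in the frame of footed_cup between 0.086 and 0.094 m or z of cup2 in the frame of footed_cup between 0.116 and 0.124 m or z of cup2 in the frame of footed_cup between 0.146 and 0.154 m or z of cup2 in the frame of footed_cup between 0.176 and 0.184 m) and (z of cup3 in the frame of footed_cup between 0.026 and 0.034 m or z of cup3 in the frame of footed_cup between 0.056 and 0.064 m or z of cup3 in the frame of footed_cup between 0.086 and 0.094 m or z of cup3 in the frame of footed_cup between 0.116 and 0.124 m or z of cup3 in the frame of footed_cup between 0.146 and 0.154 m or z of cup3 in the frame of footed_cup between 0.176 and 0.184 m) and (z of cup4 in the frame of footed_cup between 0.026 and 0.034 m or z of cup4 in the frame of footed_cup between 0.056 and 0.064 m or z of cup4 in the frame of footed_cup between 0.086 and 0.094 m or z of cup4 in the frame of footed_cup between 0.116 and 0.124 m or z of cup4 in the frame of footed_cup between 0.146 and 0.154 m or z of cup4 in the frame of footed_cup between 0.176 and 0.184 m) and (z of cup5 in the frame of footed_cup between 0.026 and 0.034 m or z of cup5 in the frame of footed_cup between 0.056 and 0.064 m or z of cup5 in the frame of footed_cup between 0.086 and 0.094 m or z of cup5 in the frame of footed_cup between 0.116 and 0.124 m or z of cup5 in the frame of footed_cup between 0.146 and 0.154 m or z of cup5 in the frame of footed_cup between 0.176 and 0.184 m) and (z of cup6 in the frame of footed_cup between 0.026 and 0.034 m or z of cup6 in the frame of footed_cup between 0.056 and 0.064 m or z of cup6 in the frame of footed_cup between 0.086 and 0.094 m or z of cup6 in the frame of footed_cup between 0.116 and 0.124 m or z of cup6 in the frame of footed_cup between 0.146 and 0.154 m or z of cup6 in the frame of footed_cup between 0.176 and 0.184 m) and value of joint collar above 1.12 rad), for 0.3 s.
At the end, for the whole second after the job is handed in: Footed cup on the plate (within 6 mm of its axis, 4 mm in height, lugs within 0.35 rad), collar locked (above 1.12 rad), every plain cup present nested on it: axis within 12 mm, tilt under 0.06 rad, height a multiple of 30 mm (within 4 mm) above the footed cup; all at rest (all of step 4 and horizontal distance between footed_cup and stand_seat below 0.006 m and z of footed_cup in the frame of stand_seat below 0.004 m and angle between footed_cup's own z axis and vertical below 0.06 rad and angle between the y axis of footed_cup and the y axis of stand, either way round below 0.35 rad and linear speed of each of footed_cup, cup1, cup2, cup3, cup4, cup5, cup6 below 0.02 m/s); the robot touches nothing.
It fails at once if a plain cup is put in the footed cup while the collar is not locked (value of joint collar below 1 rad and ((horizontal distance between cup1 and footed_cup below 0.02 m and z of cup1 in the frame of footed_cup between 0.02 and 0.06 m) or (horizontal distance between cup2 and footed_cup below 0.02 m and z of cup2 in the frame of footed_cup between 0.02 and 0.06 m) or (horizontal distance between cup3 and footed_cup below 0.02 m and z of cup3 in the frame of footed_cup between 0.02 and 0.06 m) or (horizontal distance between cup4 and footed_cup below 0.02 m and z of cup4 in the frame of footed_cup between 0.02 and 0.06 m) or (horizontal distance between cup5 and footed_cup below 0.02 m and z of cup5 in the frame of footed_cup between 0.02 and 0.06 m) or (horizontal distance between cup6 and footed_cup below 0.02 m and z of cup6 in the frame of footed_cup between 0.02 and 0.06 m))).
It fails at once if a bystander is pushed more than 40 mm from its place (distance of any of paint_jar, paint_tin, medium_bottle, brush, palette_knife, sponge_block from where it was at the start of the episode above 0.04 m).
Of cup1, cup2, cup3, cup4, cup5, cup6 only 4 to 6 are there at a start; the rules pass over those that are not, and their reading is None.
At some moment in a run one of cup1, cup2, cup3, cup4, cup5, cup6 may be knocked a few centimetres aside while the robot is not near it.
It also fails if it takes over 210 s, if anything falls off the work surface, if the arm or the gripper's body presses on something with over 40 N, if the wrist force passes 120 N, or if a joint passes its speed limit or range.

ROBOT

A 6-joint arm with a two-finger parallel gripper is mounted at the origin on the work surface. World frame = base frame: x ahead of the robot, y to its left, z up, the work surface at z = 0. Lengths are in m, angles in rad, forces in N, time in s.
With the tool pointing down it reaches from about 0.275 to 1 m from the base axis. Payload 8.4 kg.
Tool frame: the origin (TCP) lies on the centre line of the jaws, within the pads' length; the fingertips stand 17 mm ahead of it and the grasp point (between the pads) lies 2 mm behind it (bot.tcp_to_tips is the y of the fingertips in the tool frame, in m); y points along the fingers, z is the direction in which the jaws open and shut, and the axes are right-handed (so a half turn about y gives the same grasp; the last joint's range is limited). The gripper opens to 85 mm and grips with 20 to 120 N. Pads are 22 mm wide; open, the fingers measure 114 mm over their backs; the gripper's body (76 mm by 85 mm) begins 54 mm behind the grasp point. The pads swing forward as they close: fully open they stand 13 mm farther back than shut.
Start: joints at [1.123, 0.353, 1.633, -0, 1.155, -0.002], TCP at [0.269, 0.564, 0.248] pointing down, gripper open.
Joint ranges: [-2.63, 2.63], [-0.92, 2.1], [0.06, 2.66], [-1.3, 4.44], [0, 2.69], [-3.02, 3.02]. Speed limits (rad/s): [2.22, 2.22, 2.79, 3.14, 3.14, 3.14].

INTERFACE

Orientations are given as a unit quaternion [x, y, z, w].
In Python, from workcell import bot, hand, kinematics, get_obs, vision, hand_in gives the robot as it stands. The module is installed in compiled form; this text tells all that it offers. Calls block until the motion is done:
- bot.reach(position, orientation): joint-space move of the TCP to a pose.
- bot.servo_line(position, ori=None, velocity=0.15): straight line of the TCP; ori=None keeps the orientation; velocity is the mean speed in m/s.
- bot.goto_joints(angles): joint-space move.
- hand.move_gripper(opening, strength=None): finger opening in m; strength is the grip in N (None keeps the last); returns when the fingers have stopped.
- bot.dwell(seconds).
- kinematics.solve_ik(position, orientation): joint angles nearest the present ones, or None.
- get_obs(): the state.
- vision.read_camera(name): name is "scene" or "top" or "wrist"; returns a dict with "frame" (400x640x3 uint8, red, green, blue), "intrinsics" (3x3 intrinsics, pixels), "dist" ([k1, k2, p1, p2, k3] as OpenCV has them; the pictures are not rectified), "view" (4x4, takes a point from world to camera coordinates). Camera axes: x right, y down, z forward; pixel columns grow to the right and rows downward; lengths in m; the calibration is good to about 2 mm. A picture is of the moment at which its call begins. There is no depth.
A pose or a line that the arm cannot do raises bot.IKError and nothing moves.
- hand_in(): hands the job in, once; it reports no verdict.
The state is a dict: "time_s": time; "joint_pos": joint angles; "joint_vel": joint speeds; "joint_efforts": joint torques, N m; "position": TCP position; "orientation": TCP orientation; "wrist_force": force on the tool from outside, world axes, zero at the start; "ft_torque": the same for the moment, N m; "gripper_width": finger opening in m.
Only numpy, scipy, OpenCV 4.12 (cv2) and the standard library are available. Lean on these libraries where they do the work, as an engineer would, in place of code of your own. Each camera call takes 0.05 s, during which the arm holds its last target.

## Working session

There is one attempt and no reset: what is moved stays moved. The work goes in short steps, each a Python script; the robot and the scene stay as the last script left them, time stands still between calls to the robot, and variables do not carry over. Pictures are saved under pics/ and viewed, and the job is handed in when it is done.

```bash
mkdir -p pics; ls; python3 - <<'E'
from workcell import bot, hand, kinematics, get_obs, vision
import cv2, numpy as np
for n in ["scene","top","wrist"]:
    c=vision.read_camera(n); cv2.imwrite(f"pics/a_{n}.png",c["frame"][:,:,::-1])
    print(n,c["intrinsics"].tolist(),c["dist"],np.round(c["view"],4).tolist())
print(get_obs(), bot.tcp_to_tips)
E
```

```text
pics
scene [[369.94961927043, 0.0, 326.3689229624343], [0.0, 369.94961927043, 205.15602541538456], [0.0, 0.0, 1.0]] [-0.05485977  0.          0.          0.          0.        ] [[0.5096, 0.8602, -0.0175, -0.2819], [0.6842, -0.4175, -0.5979, -0.3632], [-0.5217, 0.2927, -0.8014, 1.5236], [0.0, 0.0, 0.0, 1.0]]
top [[365.1649498750709, 0.0, 322.53675157621956], [0.0, 365.1649498750709, 205.0105447864527], [0.0, 0.0, 1.0]] [-0.01424029  0.          0.          0.          0.        ] [[0.0043, -0.9999, -0.0111, 0.0038], [-0.9826, -0.0022, -0.186, 0.5753], [0.1859, 0.0117, -0.9825, 1.2491], [0.0, 0.0, 0.0, 1.0]]
wrist [[308.8833647058383, 0.0, 325.9013282139375], [0.0, 308.8833647058383, 200.60991290605355], [0.0, 0.0, 1.0]] [-0.02708616  0.          0.          0.          0.        ] [[0.4316, 0.9021, -0.0018, -0.6238], [0.8691, -0.4152, 0.2687, -0.0346], [0.2416, -0.1176, -0.9632, 0.3798], [0.0, 0.0, 0.0, 1.0]]
{'time_s': 0.15, 'joint_pos': array([ 1.12257883e+00,  3.53526951e-01,  1.63395436e+00, -3.23750900e-06,
        1.15520170e+00, -2.40911381e-03]), 'joint_vel': array([ 0.00117519, -0.0023099 , -0.0036353 , -0.00090535, -0.00192946,
        0.00075745]), 'joint_efforts': array([ 5.16988803e-04, -6.05642295e+01, -3.42334414e+01, -8.59054762e-05,
        6.12979667e-03,  1.84681164e-05]), 'position': array([0.26934933, 0.56360169, 0.24771429]), 'orientation': array([ 0.68998863, -0.1563997 ,  0.15622949, -0.68923665]), 'wrist_force': array([ 0.82315687, -0.27058046, -0.38408385]), 'ft_torque': array([-0.00301978, -0.02458851,  0.00610143]), 'gripper_width': 0.08535290078554776} 0.017
```

View pics/a_scene.png

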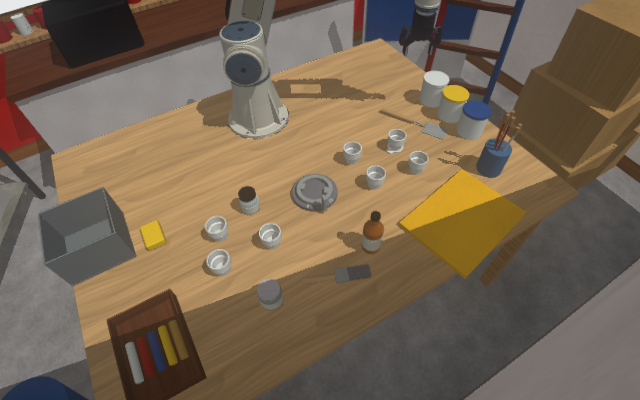

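View pics/a_top.png

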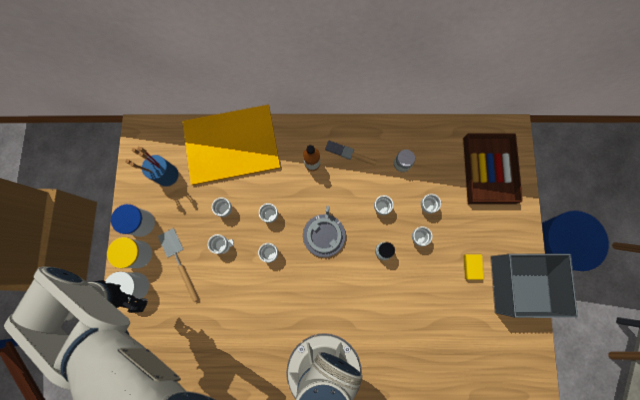

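View pics/a_wrist.png

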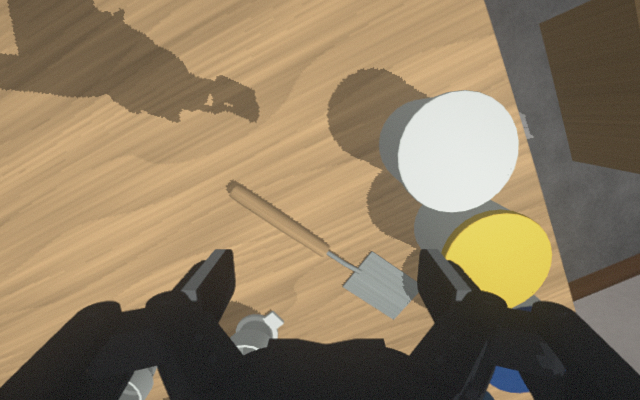

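```bash
cat > h.py <<'E'
from workcell import bot, hand, kinematics, get_obs, vision
import cv2, numpy as np
from scipy.spatial.transform import Rotation as Ro
def ori(a):
    x=[np.sin(a),-np.cos(a),0];y=[0,0,-1];z=[np.cos(a),np.sin(a),0]
    return Ro.from_matrix(np.array([x,y,z]).T).as_quat()
def bestyaw(p,a):
    best=None
    for k in range(-2,3):
        aa=a+k*np.pi
        q=kinematics.solve_ik(p,ori(aa))
        if q is not None and (best is None or abs(q[5])<best[0]): best=(abs(q[5]),aa,q)
    return best
def w2p(c,P):
    P=np.atleast_2d(np.asarray(P,float)); V=np.asarray(c["view"])
    rv,_=cv2.Rodrigues(V[:3,:3]); 
    return cv2.projectPoints(P,rv,V[:3,3],np.asarray(c["intrinsics"]),np.asarray(c["dist"]))[0][:,0]
def p2w(c,uv,z):
    uv=np.atleast_2d(np.asarray(uv,float)).reshape(-1,1,2); V=np.asarray(c["view"])
    n=cv2.undistortPoints(uv,np.asarray(c["intrinsics"]),np.asarray(c["dist"]))[:,0]
    d=np.c_[n,np.ones(len(n))]@V[:3,:3]; o=-V[:3,:3].T@V[:3,3]
    s=(z-o[2])/d[:,2]
    return o+s[:,None]*d
def shot(name,fn=None,crop=None,scale=1):
    c=vision.read_camera(name)
    if fn:
        im=c["frame"][:,:,::-1]
        if crop: im=im[crop[1]:crop[3],crop[0]:crop[2]]
        im=cv2.resize(im,None,fx=scale,fy=scale,interpolation=cv2.INTER_CUBIC)
        cv2.imwrite("pics/"+fn,im)
    return c
E
python3 - <<'E'
from h import *
c=shot("top","b_top.png",(195,185,455,275),3)
for n,uv in dict(L1=(221,207),L2=(268,213),L3=(218,244),L4=(268,253),R1=(384,205),R2=(431,204),R3=(423,237),jar=(387,249)).items():
    print(n,p2w(c,uv,0.065 if n!='jar' else .085)[0].round(3))
print('stand',p2w(c,(325,237),0.016).round(3),'lever',p2w(c,(327,210),0.082).round(3))
w=vision.read_camera("wrist");V=w["view"];o=get_obs();R=Ro.from_quat(o["orientation"]).as_matrix()
print("cam in tool",R.T@(-V[:3,:3].T@V[:3,3]-o["position"]), "\n",R.T@V[:3,:3].T, "\n jaw",R[:,2])
E
```

```text
L1 [0.565 0.366 0.065]
L2 [0.544 0.198 0.065]
L3 [0.434 0.369 0.065]
L4 [0.404 0.194 0.065]
R1 [ 0.574 -0.212  0.065]
R2 [ 0.578 -0.378  0.065]
R3 [ 0.461 -0.344  0.065]
jar [ 0.418 -0.214  0.085]
stand [[ 0.465 -0.003  0.016]] lever [[ 0.552 -0.01   0.082]]
cam in tool [-0.06847197 -0.12625169 -0.00023373] 
 [[ 3.99599689e-04  9.63221205e-01  2.68709416e-01]
 [ 7.30224208e-04 -2.68709647e-01  9.63220947e-01]
 [ 9.99999654e-01 -1.88684670e-04 -8.10743733e-04]] 
 jaw [ 4.31197985e-01  9.02257044e-01 -7.24002971e-04]
```

View pics/b_top.png

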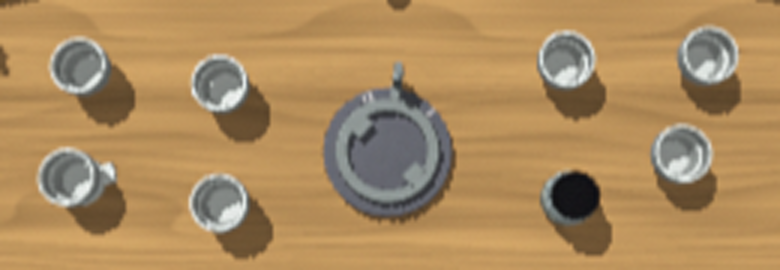

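```bash
python3 - <<'E'
from h import *
p=[0.49,-0.035,0.25]; b=bestyaw(p,0); print(b)
bot.reach(p,ori(b[1]))
c=shot("wrist","c_wrist.png",None,1.25); print(get_obs()["time_s"],get_obs()["position"])
np.save("c_w.npy",c,allow_pickle=True)
E
```

```text
(np.float64(0.07436091452960403), 6.283185307179586, array([-7.43609145e-02,  1.41650543e-01,  1.91051591e+00, -4.44089210e-16,
        1.08942620e+00, -7.43609145e-02]))
2.575 [ 0.49019763 -0.03434181  0.24999348]
```

View pics/c_wrist.png

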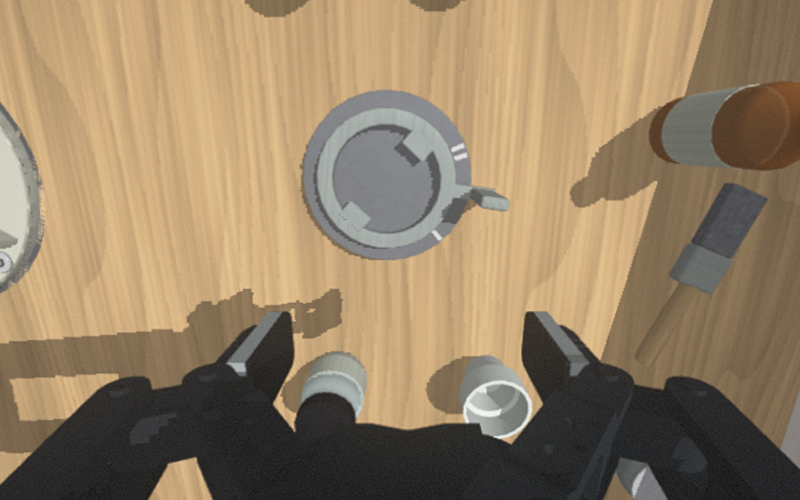

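```bash
python3 - <<'E'
from h import *
c=np.load("c_w.npy",allow_pickle=True).item()
im=c["frame"]; hsv=cv2.cvtColor(im,cv2.COLOR_RGB2HSV)
m=(hsv[...,1]<70).astype(np.uint8)*255
m[:60]=0;m[215:]=0;m[:,:230]=0;m[:,385:]=0
m=cv2.morphologyEx(m,cv2.MORPH_OPEN,np.ones((5,5)))
cs,_=cv2.findContours(m,cv2.RETR_EXTERNAL,cv2.CHAIN_APPROX_NONE); k=max(cs,key=cv2.contourArea)[:,0].astype(float)
W=p2w(c,k,0.016)[:,:2]
from scipy.optimize import least_squares
f=lambda p:np.hypot(*(W-p[:2]).T)-0.078
s=least_squares(f,[.465,0],loss='soft_l1',f_scale=.001); print(s.x,np.median(abs(s.fun)))
C=s.x
# lever excluded
for z in(0.012,0.016): 
  W=p2w(c,k,z)[:,:2]; s=least_squares(lambda p:np.hypot(*(W-p[:2]).T)-p[2],[.465,0,.078],loss='soft_l1',f_scale=.001); print(z,s.x)
for n,uv,z in [("2a",(457,149),.017),("2b",(461,157),.017),("1",(437,235),.017),("lev",(489,200),.082)]:
    w=p2w(c,np.array(uv)/1.25,z)[0]; d=w[:2]-C; print(n,w.round(4),np.hypot(*d),np.arctan2(d[1],d[0]))
o=cv2.resize(im[50:220,225:420][:,:,::-1],None,fx=4,fy=4,interpolation=cv2.INTER_CUBIC); cv2.imwrite("pics/d.png",o)
E
```

```text
[0.47069227 0.00130721] 0.0008906741272159333
0.012 [0.47026507 0.00113652 0.07806384]
0.016 [0.47048038 0.00149376 0.0772076 ]
2a [0.5343 0.0286 0.017 ] 0.06921070086165294 0.40483760104053657
2b [0.5382 0.0215 0.017 ] 0.07044857209228168 0.29126084386677975
1 [ 0.5179 -0.0511  0.017 ] 0.07054829934109524 -0.8375492841697285
lev [ 0.552  -0.0082  0.082 ] 0.08188884999526971 -0.11692168526896388
```

View pics/d.png

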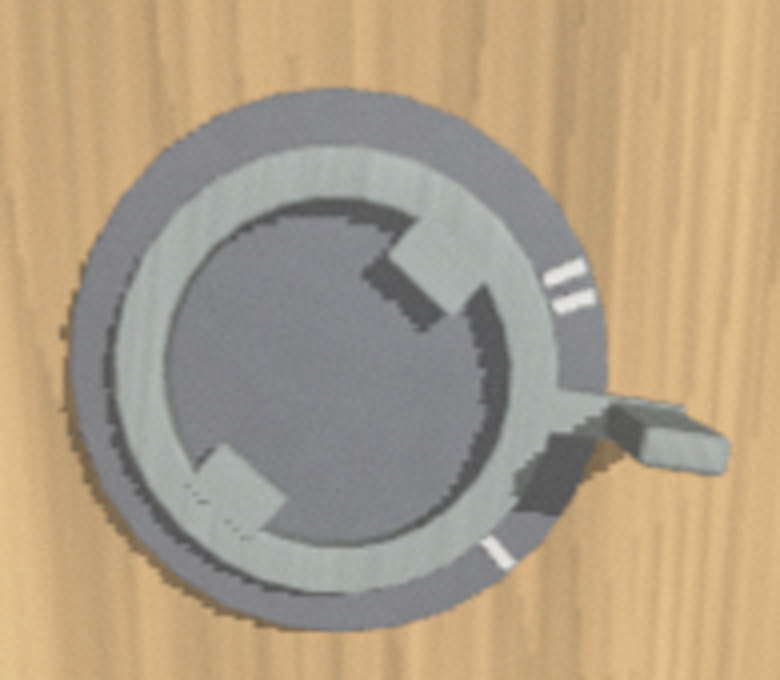

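```bash
cat >> h.py <<'E'
C=np.array([0.4705,0.0014]); S=-0.245; TH_O=S-0.6; TH_L=S+0.6
def fw(): return np.round(get_obs()["wrist_force"],1)
def lev(th,r=0.087,z=0.068): return [C[0]+r*np.cos(th),C[1]+r*np.sin(th),z]
E
python3 - <<'E'
from h import *
c=np.load("c_w.npy",allow_pickle=True).item()
w=p2w(c,[225+683/4,50+449/4],.082)[0]; d=w[:2]-C; th=np.arctan2(d[1],d[0]); print(w,np.hypot(*d),th)
p=lev(th,z=.14); 
for k in (-1,1):
  for q in (th,TH_O,TH_L): print(k,kinematics.solve_ik(lev(q),ori(q+k*np.pi/2)))
p[:2]=w[:2]
k=-1
q=kinematics.solve_ik(p,ori(th+k*np.pi/2))
hand.move_gripper(0.045,20)
bot.reach(p,ori(th+k*np.pi/2))
c=shot("wrist","e.png",None,1.25); np.save("e.npy",c,allow_pickle=True); print(get_obs()["time_s"])
E
```

```text
[ 0.55651159 -0.01039581  0.082     ] 0.08681667172423015 -0.1362919263571833
-1 [-2.14107951e-02  4.84580086e-01  1.91194311e+00 -4.44089210e-16
  7.45069459e-01  1.68567746e+00]
-1 [-1.22778327e-01  4.56203636e-01  1.96577801e+00 -4.44089210e-16
  7.19611005e-01  2.29301800e+00]
-1 [ 5.45364848e-02  4.80192835e-01  1.92029886e+00 -4.44089210e-16
  7.41100957e-01  1.27033281e+00]
1 [-2.14107951e-02  4.84580086e-01  1.91194311e+00 -4.44089210e-16
  7.45069459e-01 -1.45591520e+00]
1 [-1.22778327e-01  4.56203636e-01  1.96577801e+00 -4.44089210e-16
  7.19611005e-01 -8.48574654e-01]
1 [ 5.45364848e-02  4.80192835e-01  1.92029886e+00 -4.44089210e-16
  7.41100957e-01 -1.87125984e+00]
4.65
```

View pics/e.png

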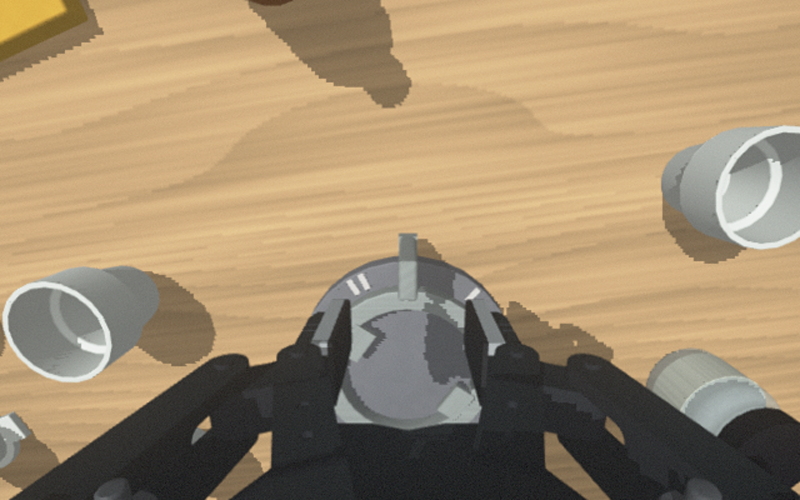

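```bash
python3 - <<'E'
from h import *
th=-0.136; p=lev(th)
bot.servo_line(p,ori(th-np.pi/2),0.12); print(fw())
hand.move_gripper(0.0,25); o=get_obs(); print(o["gripper_width"],fw(),o["time_s"])
f0=o["wrist_force"]
n=6
for t in np.linspace(th,TH_O-0.02,n+1)[1:]:
    bot.servo_line(lev(t),ori(t-np.pi/2),0.08); o=get_obs();print(round(t,3),o["position"].round(4),np.round(o["wrist_force"]-f0,1))
    if np.linalg.norm((o["wrist_force"]-f0)[:2])>25: print("stop");break
print(o["time_s"])
bot.dwell(0.3)
hand.move_gripper(0.04); p=lev(t,z=.15); bot.servo_line(p,ori(t-np.pi/2),0.2)
c=shot("top","f_top.png",(195,185,455,275),3); print(get_obs()["time_s"])
E
```

```text
[-0.4 -0.3  0.4]
0.009282515896999976 [-0.7  0.1  5.9] 5.8
-0.258 [ 0.5551 -0.0209  0.0687] [-1.3  0.9 -0. ]
-0.379 [ 0.5517 -0.031   0.0688] [-0.1  0.7  1.1]
-0.5 [ 0.5472 -0.0405  0.0688] [1.3 1.4 1.3]
-0.622 [ 0.5415 -0.0494  0.0688] [-0.3  1.1  1.6]
-0.743 [ 0.5348 -0.0576  0.0687] [-0.6  2.   0.9]
-0.865 [ 0.529  -0.0632  0.0689] [ 6.4 13.5 -4.7]
7.5
8.8083
```

View pics/f_top.png

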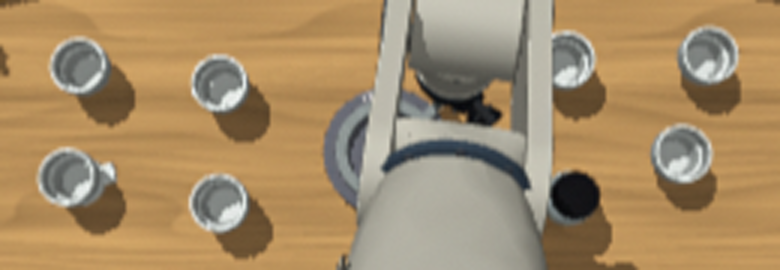

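```bash
cat >> h.py <<'E'
def look(xy,a,off=-0.035,z=0.21,fn=None,pre=None):
    p=[xy[0]-off*np.sin(a),xy[1]+off*np.cos(a),z]
    bot.reach(p,ori(a)); 
    c=shot("wrist",fn,None,1.25); 
    if fn: np.save("pics/"+fn[:-4]+".npy",c,allow_pickle=True)
    return c
E
python3 - <<'E'
from h import *
hand.move_gripper(0.085)
xy=[.434,.369]
b=bestyaw([.43,.37,.21],0.7);print(b[1],b[2])
c=look(xy,b[1],fn="g.png"); print(get_obs()["time_s"])
E
```

```text
-5.583185307179586 [ 7.07894089e-01  3.04446207e-01  1.79613725e+00 -4.44089210e-16
  1.04100920e+00  7.89408863e-03]
11.4083
```

View pics/g.png

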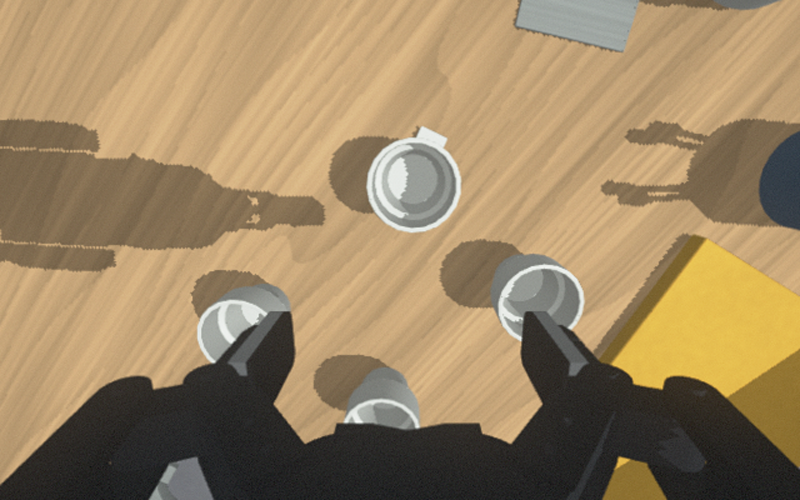

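```bash
cat >> h.py <<'E'
from scipy.optimize import least_squares
def rim(c,xy0,z=0.065,R=0.033,ret=False):
    """fit the outer rim circle: radial search for the wood/white edge around predicted centre"""
    g=c["frame"].astype(float); hsv=cv2.cvtColor(c["frame"],cv2.COLOR_RGB2HSV).astype(float)
    sat=cv2.GaussianBlur(hsv[...,1],(0,0),0.8); xy=np.array(xy0,float)
    for it,win in enumerate([.016,.008,.004,.004]):
        A=np.linspace(0,2*np.pi,180,endpoint=False); rr=np.arange(R-win,R+win,0.0003)
        P=np.stack([xy[0]+rr[None]*np.cos(A)[:,None],xy[1]+rr[None]*np.sin(A)[:,None],np.full((180,len(rr)),z)],-1)
        uv=w2p(c,P.reshape(-1,3)).reshape(180,len(rr),2).astype(np.float32)
        s=cv2.remap(sat.astype(np.float32),uv[...,0],uv[...,1],cv2.INTER_LINEAR)
        gr=cv2.GaussianBlur(s,(1,0),0.8) if False else np.apply_along_axis(lambda v:np.convolve(v,np.r_[np.ones(5),-np.ones(5)]/5,'same'),1,s)
        gr[:,:5]=0;gr[:,-5:]=0
        k=gr.argmax(1); ok=gr.max(1)>20
        Q=np.stack([xy[0]+rr[k]*np.cos(A),xy[1]+rr[k]*np.sin(A)],1)[ok]
        f=least_squares(lambda p:np.hypot(*(Q-p).T)-R,xy,loss='soft_l1',f_scale=.0008); xy=f.x
    f2=least_squares(lambda p:np.hypot(*(Q-p[:2]).T)-p[2],[*xy,R],loss='soft_l1',f_scale=.0008)
    return xy,ok.mean(),np.median(abs(f.fun)),f2.x
E
python3 - <<'E'
from h import *
c=np.load("pics/g.npy",allow_pickle=True).item()
x0=p2w(c,np.array([414,185])/1.25,.065)[0][:2]; print(x0); print(rim(c,x0)); print(rim(c,x0+[.004,-.003]))
cv2.imwrite("pics/g2.png",cv2.resize(c["frame"][90:200,260:400][:,:,::-1],None,fx=5,fy=5,interpolation=cv2.INTER_CUBIC))
# other cups in view
for uv in [(540,303),(245,335)]:
    x=p2w(c,np.array(uv)/1.25,.065)[0][:2]; print(x,rim(c,x))
t=shot("top")
E
```

```text
[0.43398025 0.37522005]
(array([0.43396512, 0.37436682]), np.float64(0.9055555555555556), np.float64(0.00019833618460809305), array([0.43395057, 0.37440548, 0.03317506]))
(array([0.43397431, 0.37436772]), np.float64(0.9055555555555556), np.float64(0.00019473029485611582), array([0.43395889, 0.37440473, 0.03317294]))
[0.56482156 0.36909763] (array([0.55657158, 0.36976933]), np.float64(0.5777777777777777), np.float64(0.0012452415616984736), array([0.55652517, 0.36977479, 0.03296371]))
[0.4077645  0.20173161] (array([0.40700392, 0.21141114]), np.float64(0.40555555555555556), np.float64(0.0008044513098703909), array([0.40702904, 0.21128585, 0.033088  ]))
```

View pics/g2.png

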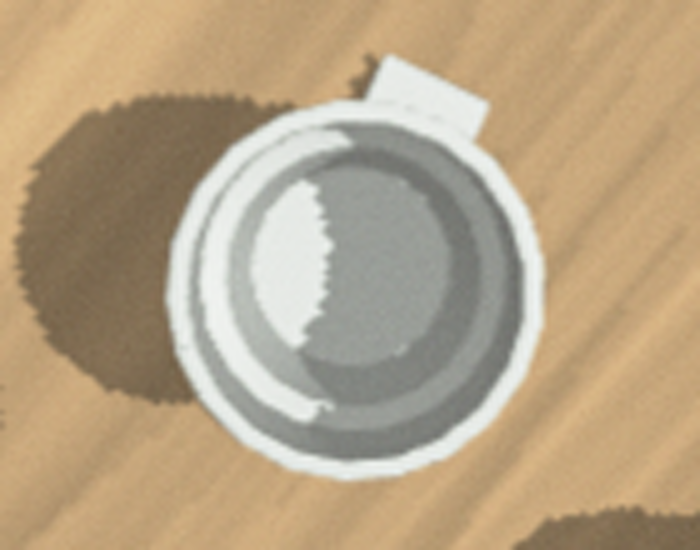

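```bash
python3 - <<'E'
from h import *
c=np.load("pics/g.npy",allow_pickle=True).item()
ctr=np.array([.43397,.37437])
for z in (.006,.0):
  a,b=p2w(c,np.array([[388,53],[490,100]])/5+[260,90],z)[:,:2]
  m=(a+b)/2-ctr; e=b-a
  print(z,np.hypot(*e),np.hypot(*m),np.arctan2(m[1],m[0]),np.arctan2(e[1],e[0])+np.pi/2, np.arctan2(*(a-ctr)[::-1]),np.arctan2(*(b-ctr)[::-1]))
E
```

```text
0.006 0.023002040247482588 0.04216460013545895 1.8185456528007848 1.8563167590239849 2.0872902344810234 1.5550282682176797
0.0 0.023419964719318516 0.04249012019854848 1.811702526632101 1.8563167590239855 2.0835470623051133 1.5461499672519363
```

```bash
cat >> h.py <<'E'
GZ=0.052
def T(): return round(get_obs()["time_s"],1)
def pick(xy,a,strength=40,lift=0.22,gz=GZ,v=0.15):
    """from above: open, line down, grip, line up"""
    hand.move_gripper(0.085)
    bot.reach([*xy,0.15],ori(a)); bot.servo_line([*xy,gz],ori(a),v)
    hand.move_gripper(0.0,strength); w=get_obs()["gripper_width"]
    f=get_obs()["wrist_force"]
    bot.servo_line([*xy,lift],ori(a),0.2); 
    o=get_obs(); print("width",w,o["gripper_width"],"dF",(o["wrist_force"]-f).round(1),o["wrist_force"].round(1),T())
def place(xy,a,zbase,gz=GZ,over=0.16,fmax=15,step=0.0015):
    """lower the held cup (its underside to zbase) with a force watch, then let go"""
    bot.reach([*xy,zbase+gz+over],ori(a)); bot.servo_line([*xy,zbase+gz+0.035],ori(a),0.2)
    bot.servo_line([*xy,zbase+gz+0.006],ori(a),0.06)
    f0=get_obs()["wrist_force"]; print("f0",f0.round(1))
    z=zbase+gz+0.006; zend=zbase+gz-0.003
    while z>zend:
        z-=step; bot.servo_line([*xy,z],ori(a),0.03); f=get_obs()["wrist_force"]-f0
        if np.linalg.norm(f)>fmax: break
    print("z",round(z-gz,4),"at",get_obs()["position"].round(4),"df",f.round(1),T())
E
python3 - <<'E'
from h import *
a=0.7-2*np.pi
pick([.43397,.37437],a)
c=shot("wrist","h.png",None,1.0)
E
```

```text
width 0.0653377453220934 0.06510672976075854 dF [  0.9   2.5 -10. ] [ 0.5  0.1 -1.6] 14.2
```

View pics/h.png

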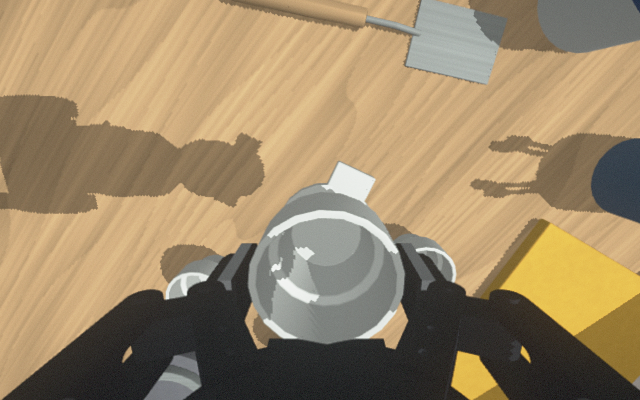

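```bash
python3 - <<'E'
from h import *
a=0.7-2*np.pi-0.505
place(C,a,0.016)
E
```

```text
f0 [ 0.  -0.8 -1.4]
z 0.016 at [0.4707 0.0014 0.0695] df [-8.2  0.4 28.9] 18.1
```

```bash
python3 - <<'E'
from h import *
hand.move_gripper(0.085); p=get_obs()["position"]; a=0.195-2*np.pi
bot.servo_line([p[0],p[1],0.18],ori(a),0.25)
c=look(C,a,z=0.24,fn="i.png",off=-0.035)
print(rim(c,C,z=.081),T())
m=cv2.cvtColor(c["frame"],cv2.COLOR_RGB2BGR)
u=w2p(c,[*C,.016])[0].astype(int); print(u)
u=w2p(c,[*C,.081])[0].astype(int); cv2.imwrite("pics/i2.png",cv2.resize(m[u[1]-85:u[1]+85,u[0]-100:u[0]+100],None,fx=4,fy=4,interpolation=cv2.INTER_CUBIC))
E
```

```text
(array([0.4705, 0.0014]), np.float64(0.0), np.float64(nan), array([0.4705, 0.0014, 0.033 ])) 19.4
[326 144]
  return _methods._mean(a, axis=axis, dtype=dtype,
  ret = ret.dtype.type(ret / rcount)
```

View pics/i2.png

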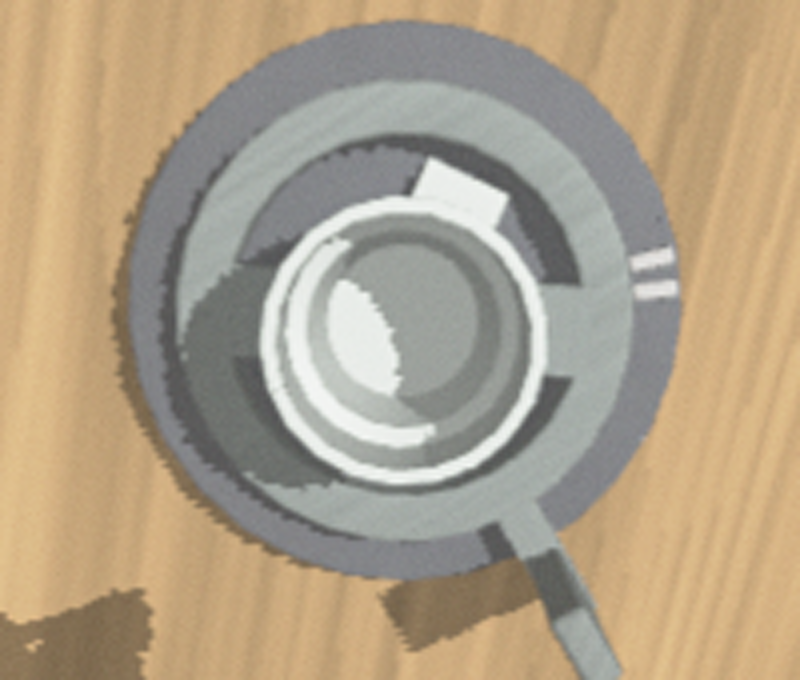

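```bash
sed -i 's/def rim(c,xy0,z=0.065,R=0.033,ret=False):/def rim(c,xy0,z=0.065,R=0.033,val=False,wins=(.016,.008,.004,.004)):/; s/sat=cv2.GaussianBlur(hsv\[...,1\],(0,0),0.8)/sat=cv2.GaussianBlur(hsv[...,2] if val else (hsv[...,1]),(0,0),0.8); sat=sat if val else 255-sat/; s/for it,win in enumerate(\[.016,.008,.004,.004\])/for it,win in enumerate(wins)/' h.py; sed -n 38,60p h.py; python3 - <<'E'
from h import *
c=np.load("pics/g.npy",allow_pickle=True).item(); print(rim(c,[.434,.374]))
c=np.load("pics/i.npy",allow_pickle=True).item()
for z in (.078,.081,.084): print(rim(c,C,z=z,val=True,wins=(.01,.006,.004)))
print(rim(c,C,z=.016,R=.078))
E
```

```text
c=shot("wrist",fn,None,1.25); 
    if fn: np.save("pics/"+fn[:-4]+".npy",c,allow_pickle=True)
    return c
from scipy.optimize import least_squares
def rim(c,xy0,z=0.065,R=0.033,val=False,wins=(.016,.008,.004,.004)):
    """fit the outer rim circle: radial search for the wood/white edge around predicted centre"""
    g=c["frame"].astype(float); hsv=cv2.cvtColor(c["frame"],cv2.COLOR_RGB2HSV).astype(float)
    sat=cv2.GaussianBlur(hsv[...,2] if val else (hsv[...,1]),(0,0),0.8); sat=sat if val else 255-sat; xy=np.array(xy0,float)
    for it,win in enumerate(wins):
        A=np.linspace(0,2*np.pi,180,endpoint=False); rr=np.arange(R-win,R+win,0.0003)
        P=np.stack([xy[0]+rr[None]*np.cos(A)[:,None],xy[1]+rr[None]*np.sin(A)[:,None],np.full((180,len(rr)),z)],-1)
        uv=w2p(c,P.reshape(-1,3)).reshape(180,len(rr),2).astype(np.float32)
        s=cv2.remap(sat.astype(np.float32),uv[...,0],uv[...,1],cv2.INTER_LINEAR)
        gr=cv2.GaussianBlur(s,(1,0),0.8) if False else np.apply_along_axis(lambda v:np.convolve(v,np.r_[np.ones(5),-np.ones(5)]/5,'same'),1,s)
        gr[:,:5]=0;gr[:,-5:]=0
[... 407 characters left out ...]
)
def pick(xy,a,strength=40,lift=0.22,gz=GZ,v=0.15):
(array([0.434, 0.374]), np.float64(0.0), np.float64(nan), array([0.434, 0.374, 0.033]))
(array([ 0.4690489 , -0.00300061]), np.float64(0.7111111111111111), np.float64(0.0007538804516201564), array([ 0.46920136, -0.00295514,  0.03278631]))
(array([ 0.4681181 , -0.00262156]), np.float64(0.6722222222222223), np.float64(0.000852764137565333), array([ 0.46849965, -0.00255385,  0.03264251]))
(array([ 4.65493501e-01, -3.65622434e-06]), np.float64(0.5722222222222222), np.float64(0.0009939740175298334), array([ 4.65500616e-01, -2.35779363e-06,  3.29927216e-02]))
(array([0.4705, 0.0014]), np.float64(0.0), np.float64(nan), array([0.4705, 0.0014, 0.078 ]))
  return _methods._mean(a, axis=axis, dtype=dtype,
  ret = ret.dtype.type(ret / rcount)
```

```bash
sed -i 's/sat=sat if val else 255-sat/sat=255-sat if val else sat/' h.py;  python3 - <<'E'
from h import *
c=np.load("pics/g.npy",allow_pickle=True).item(); print(rim(c,[.434,.374]))
c=np.load("pics/i.npy",allow_pickle=True).item()
for z in (.078,.081,.084): print(rim(c,C,z=z,val=True,wins=(.01,.006,.004)))
print(rim(c,C,z=.016,R=.078))
print(rim(c,C,z=.013,R=.078))
c=np.load("c_w.npy",allow_pickle=True).item()
print(rim(c,C,z=.016,R=.078))
print(rim(c,C,z=.03,R=.062,val=True,wins=(.005,.004,.003)))
E
```

```text
(array([0.43396742, 0.3743592 ]), np.float64(0.9055555555555556), np.float64(0.0001900740238862733), array([0.43395242, 0.37439774, 0.03317522]))
(array([0.47029498, 0.00063427]), np.float64(0.9166666666666666), np.float64(0.000492854742176016), array([0.47031301, 0.00072633, 0.03337593]))
(array([0.47023066, 0.00106472]), np.float64(0.9166666666666666), np.float64(0.00011091407592888486), array([0.47023162, 0.00107008, 0.03302494]))
(array([0.47018587, 0.00151616]), np.float64(0.9111111111111111), np.float64(0.0003771654179850793), array([0.47017368, 0.00143222, 0.03268196]))
(array([0.47028648, 0.00148306]), np.float64(0.9722222222222222), np.float64(0.0004033951536734637), array([0.47026314, 0.00151121, 0.07755143]))
(array([0.47031782, 0.00123939]), np.float64(0.9722222222222222), np.float64(0.00020067999963682692), array([0.47032515, 0.00122909, 0.07821582]))
(array([0.47035075, 0.00154691]), np.float64(0.9722222222222222), np.float64(0.00040692134968173255), array([0.47031238, 0.0015532 , 0.07752683]))
(array([0.47105043, 0.00155887]), np.float64(0.5111111111111111), np.float64(0.00037616296177813216), array([0.4704771 , 0.00155071, 0.06130948]))
```

```bash
python3 - <<'E'
from h import *
th=-0.838; hand.move_gripper(0.045,25)
bot.reach(lev(th,z=.15),ori(th-np.pi/2)); bot.servo_line(lev(th),ori(th-np.pi/2),0.15)
hand.move_gripper(0.0,25); o=get_obs(); print(o["gripper_width"],fw(),T())
f0=o["wrist_force"]
for t in np.linspace(th,TH_L+0.03,11)[1:]:
    bot.servo_line(lev(t),ori(t-np.pi/2),0.08); o=get_obs();d=o["position"][:2]-C;print(round(t,3),np.arctan2(d[1],d[0]).round(3),np.round(o["wrist_force"]-f0,1))
    if np.linalg.norm((o["wrist_force"]-f0)[:2])>25: print("stop");break
bot.dwell(0.25); hand.move_gripper(0.045); bot.servo_line(lev(t,z=.15),ori(t-np.pi/2),0.25); print(T())
hand.move_gripper(0.085)
a=0.195-2*np.pi
c=look(C,a,z=0.24,fn="j.png",off=-0.035); print(T())
print(rim(c,C,z=.081,val=True,wins=(.01,.006,.004)),rim(c,C,z=.013,R=.078))
E
```

```text
0.009872321485398117 [-0.5  0.6  6.7] 23.2
-0.716 -0.708 [1.1 0.5 0.9]
-0.593 -0.586 [0.6 0.3 0.8]
-0.471 -0.465 [ 1.  -0.5 -0.1]
-0.349 -0.343 [0.8 0.3 0.8]
-0.227 -0.221 [ 0.5 -0.4 -0.6]
-0.104 -0.1 [0.5 0.6 0.1]
0.018 0.021 [ 0.6  0.3 -0. ]
0.14 0.143 [ 0.8 -0.6 -0.4]
0.263 0.264 [ 1.   1.  -0.7]
0.385 0.365 [  2.7 -10.6  -1.9]
27.2
29.0
(array([0.4702586 , 0.00106214]), np.float64(1.0), np.float64(0.00011275264390360126), array([0.47025861, 0.00106218, 0.03302243])) (array([0.47028537, 0.00123584]), np.float64(0.9722222222222222), np.float64(0.00019965269361363336), array([0.4702985 , 0.00124081, 0.07820491]))
```

View pics/j.png

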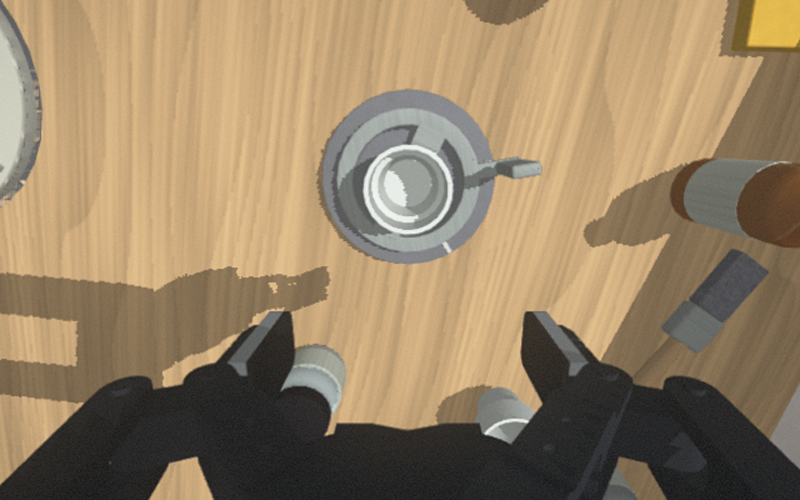

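```bash
cat >> h.py <<'E'
CF=np.array([.47025,.00106])
def yaw0(p,a):
    b=bestyaw(p,a); return b[1]
def docup(xy,n):
    hand.move_gripper(0.085)
    a=yaw0([*xy,.21],np.arctan2(xy[1],xy[0]))
    c=look(xy,a,off=-0.03,z=.21,fn=f"cup{n}.png"); r=rim(c,xy); print("rim",r)
    if r[1]<.6 or r[2]>.0006 or abs(r[3][2]-.033)>.0008: print("BAD FIT"); return False
    lift=max(.14,0.016+.03*n+GZ+.08)
    pick(r[0],a,lift=lift)
    if abs(get_obs()["gripper_width"]-.0655)>.003: print("BAD GRIP"); return False
    zb=.016+.03*n
    ap=yaw0([*CF,zb+GZ+.07],0)
    place(CF,ap,zb,over=.08)
    hand.move_gripper(0.085)
    check(n,ap)
def check(n,ap=None):
    zb=.016+.03*n
    if ap is None: ap=yaw0([*CF,zb+GZ+.07],0)
    p=get_obs()["position"]; bot.servo_line([p[0],p[1],zb+GZ+.06],ori(ap),0.25)
    c=look(CF,ap,off=-0.035,z=zb+.22,fn=f"st{n}.png")
    print("stack",n,rim(c,CF,z=zb+.065,val=True,wins=(.008,.006,.004)),rim(c,CF,z=zb+.065,wins=(.008,.006,.004)),T())
E
python3 - <<'E'
from h import *
c=shot("top","k_top.png",(195,185,455,275),3)
for n,xy in dict(L1=(.565,.366),L2=(.544,.198),L4=(.404,.194),R1=(.574,-.212),R2=(.578,-.378),R3=(.461,-.344)).items(): print(n,rim(c,xy))
docup((.544,.198),1)
E
```

```text
L1 (array([0.56341275, 0.36151101]), np.float64(0.4777777777777778), np.float64(0.0004826641691019727), array([0.56363123, 0.36183634, 0.03328711]))
L2 (array([0.54310296, 0.19686187]), np.float64(0.6555555555555556), np.float64(0.0006876003196162606), array([0.54396301, 0.19747167, 0.03394269]))
L4 (array([0.40498039, 0.19319248]), np.float64(0.6777777777777778), np.float64(0.0007261130657078285), array([0.40575358, 0.19415848, 0.03415576]))
R1 (array([ 0.574, -0.212]), np.float64(0.0), np.float64(nan), array([ 0.574, -0.212,  0.033]))
R2 (array([ 0.57740715, -0.37290436]), np.float64(0.5277777777777778), np.float64(0.000672568583934309), array([ 0.57844289, -0.37404696,  0.0341882 ]))
R3 (array([ 0.46311611, -0.3369319 ]), np.float64(0.5833333333333334), np.float64(0.0005464190155501578), array([ 0.4640265 , -0.33834258,  0.03442549]))
rim (array([0.54542743, 0.20010676]), np.float64(1.0), np.float64(0.00019862163641504518), array([0.5454273 , 0.20010694, 0.03316733]))
width 0.06541188240891817 0.06491365917528923 dF [ 0.9  1.  -9. ] [ 0.1 -0.2 -1.8] 32.7
f0 [ 0.6  0.5 -1.4]
z 0.046 at [0.4706 0.001  0.0994] df [-6.9 -1.5 24.9] 35.6
stack 1 (array([0.47003119, 0.00092278]), np.float64(1.0), np.float64(0.00013263252145195512), array([0.47003105, 0.00092272, 0.03298272])) (array([0.47025, 0.00106]), np.float64(0.0), np.float64(nan), array([0.47025, 0.00106, 0.033  ])) 36.9
  return _methods._mean(a, axis=axis, dtype=dtype,
  ret = ret.dtype.type(ret / rcount)
```

View pics/k_top.png

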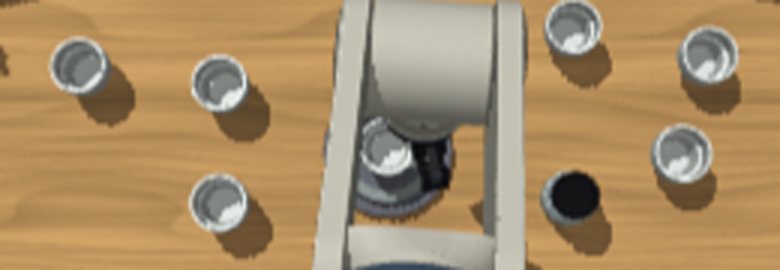

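View pics/st1.png

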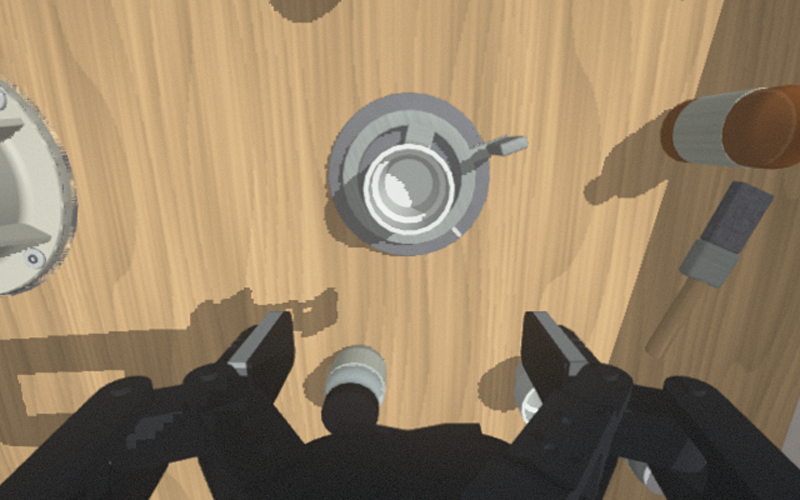

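```bash
python3 -W ignore - <<'E'
from h import *
docup((.405,.195),2)
docup((.564,.367),3)
c=shot("top","l_top.png",(195,185,455,275),3)
E
```

```text
rim (array([0.40497587, 0.1962294 ]), np.float64(1.0), np.float64(0.00019791915226862952), array([0.40497329, 0.19622828, 0.0331627 ]))
width 0.06613279706626214 0.06591826012839339 dF [  1.2   2.4 -13.5] [-0.5  0.3 -1.8] 40.7
f0 [-0.2 -0.6 -0.2]
z 0.076 at [0.4707 0.001  0.1294] df [-5.7  0.3 21.6] 43.5
stack 2 (array([0.47017842, 0.00073268]), np.float64(1.0), np.float64(0.0001940248770771029), array([0.47017916, 0.00073028, 0.03306508])) (array([0.47025, 0.00106]), np.float64(0.0), np.float64(nan), array([0.47025, 0.00106, 0.033  ])) 44.9
rim (array([0.56598511, 0.36835682]), np.float64(1.0), np.float64(0.00019859642468924785), array([0.56598511, 0.36835549, 0.03317035]))
width 0.06584159741417248 0.06546078309477588 dF [ 1.5  1.8 -8.5] [ 0.1  0.2 -2.3] 49.4
f0 [ 0.7  0.4 -0.7]
z 0.106 at [0.4709 0.001  0.1597] df [-6.4 -0.7 23.7] 52.8
stack 3 (array([0.47041492, 0.00074283]), np.float64(0.9944444444444445), np.float64(0.00011929384496656148), array([0.47041515, 0.00074285, 0.03300698])) (array([ 0.46941238, -0.00512886]), np.float64(0.3), np.float64(0.0010522529289166832), array([0.46974759, 0.0091592 , 0.04627265])) 54.1
```

View pics/l_top.png

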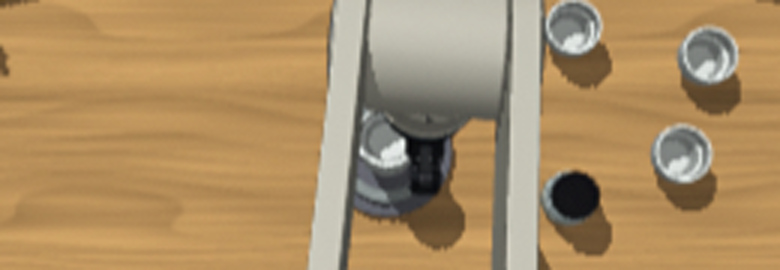

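View pics/st3.png

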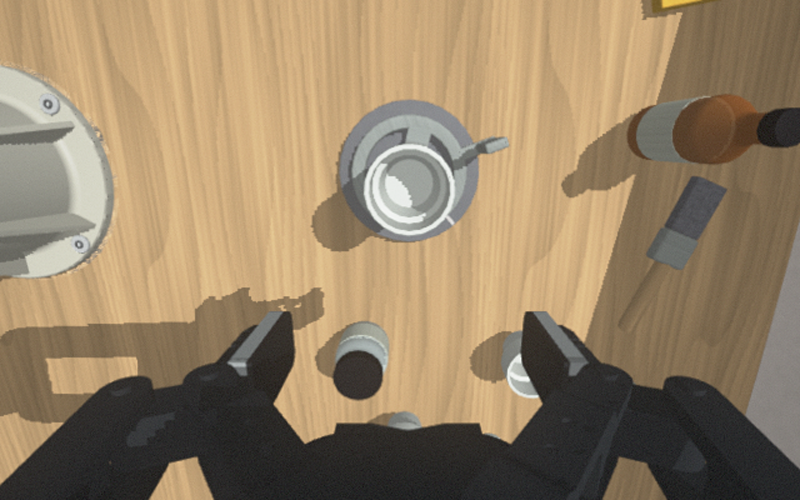

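```bash
python3 -W ignore - <<'E'
from h import *
c=shot("top"); g=p2w(c,(195+573/3,185+27/3),.065)[0][:2]; print(g)
docup((.465,-.343),4)
docup((.580,-.378),5)
E
```

```text
[ 0.61352101 -0.21972147]
rim (array([ 0.46396589, -0.34226023]), np.float64(1.0), np.float64(0.00019612280491702883), array([ 0.46396668, -0.34225447,  0.03319049]))
width 0.0654095545387047 0.06528091476590736 dF [ 1.8 -0.  -6.9] [ 0.  -0.2 -1.8] 58.8
f0 [ 0.1 -0.7 -1.2]
z 0.136 at [0.4708 0.001  0.1893] df [-4.1  0.2 15. ] 62.1
stack 4 (array([0.47044162, 0.00152401]), np.float64(0.9944444444444445), np.float64(0.00019006082285322884), array([0.47044117, 0.00152512, 0.03296805])) (array([ 0.4694742 , -0.00055288]), np.float64(0.32222222222222224), np.float64(0.0010339056718095783), array([0.46986976, 0.0110421 , 0.04362338])) 63.4
rim (array([ 0.58110284, -0.37899982]), np.float64(1.0), np.float64(0.00020000088378593905), array([ 0.58109822, -0.37899205,  0.03323445]))
width 0.06571876007633311 0.06570069670619959 dF [ 1.2 -1.5 -8.4] [-0.6 -0.6 -1.8] 68.2
f0 [ 0.5 -0.3 -0.8]
z 0.166 at [0.4712 0.0011 0.2196] df [-3.5  0.9 18.3] 71.7
stack 5 (array([0.4702599 , 0.00144887]), np.float64(0.8222222222222222), np.float64(0.00011791638752679107), array([0.47025448, 0.00147397, 0.03294657])) (array([0.46997477, 0.00106846]), np.float64(0.3888888888888889), np.float64(0.00032309148001418916), array([0.47005009, 0.00556654, 0.03692571])) 73.0
```

View pics/st5.png

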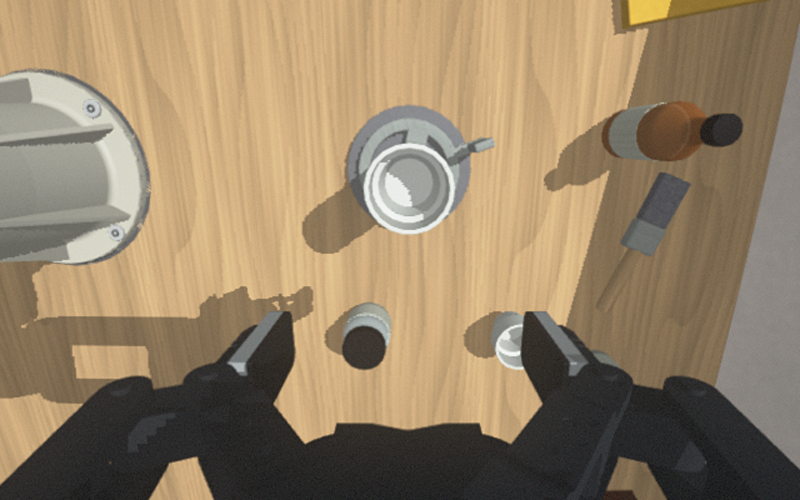

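```bash
python3 -W ignore - <<'E'
from h import *
docup((.6135,-.2205),6)
E
```

```text
rim (array([ 0.61505449, -0.21963923]), np.float64(1.0), np.float64(0.00019898622409353015), array([ 0.61505194, -0.21963892,  0.03318678]))
width 0.0658548382098606 0.06607789787322638 dF [ 1.6 -0.3 -6.8] [-0.4  0.4 -1.1] 77.7
f0 [ 0.5  0.7 -0.9]
z 0.196 at [0.4711 0.0011 0.2496] df [-3.  -0.9 16. ] 80.8
stack 6 (array([0.47023124, 0.00134312]), np.float64(0.7555555555555555), np.float64(0.0001251389259921687), array([0.47021934, 0.00138312, 0.03293958])) (array([0.47001289, 0.00109799]), np.float64(0.4666666666666667), np.float64(0.00014695347237067904), array([0.47003115, 0.00320359, 0.03473336])) 82.0
```

```bash
python3 -W ignore - <<'E'
from h import *
bot.reach([.40,.40,.35],ori(np.pi/4-2*np.pi)); bot.dwell(.3)
c=shot("scene","m_scene.png",(240,90,400,240),4); shot("top","m_top.png",(195,135,455,285),3); print(T())
E
```

```text
84.1
```

View pics/st6.png

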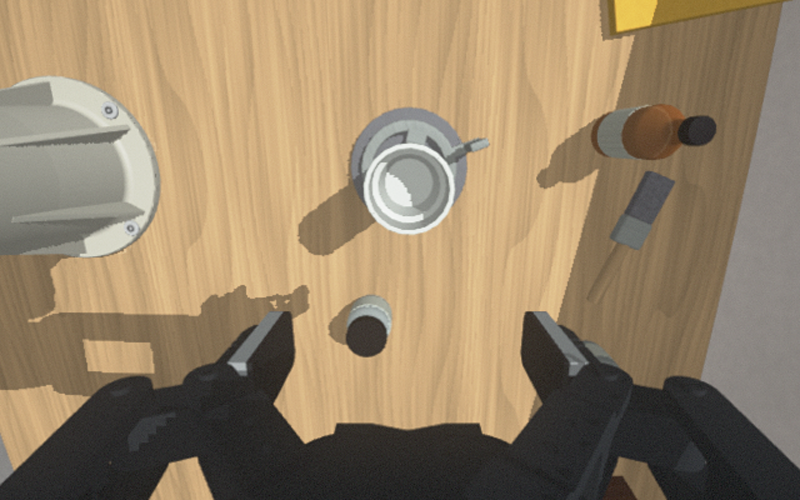

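View pics/m_scene.png

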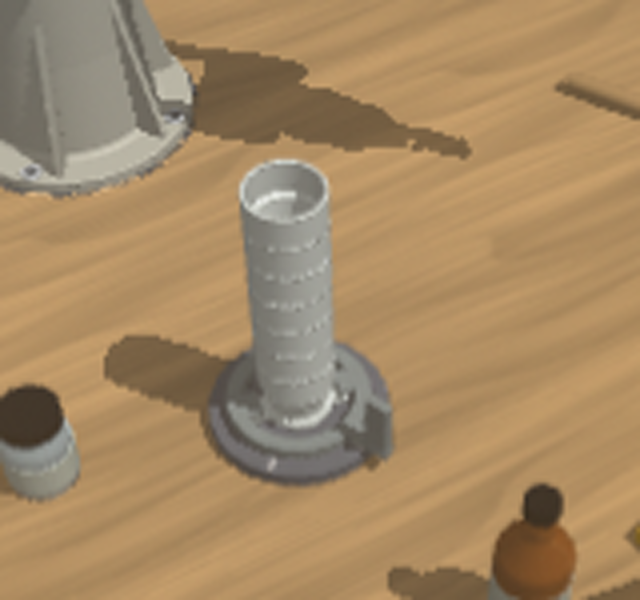

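View pics/m_top.png

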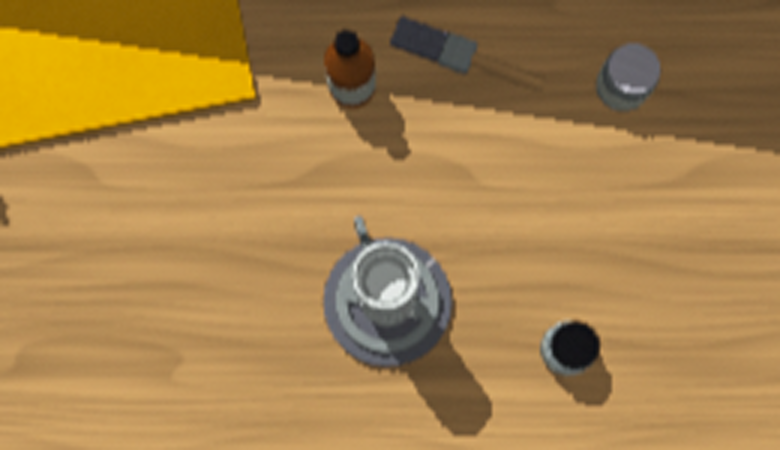

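The scene view shows one straight stack on the stand. The lever is at the two-dash side, with only the single dash uncovered at about (272,463). The top view shows no cups left on the table, and the bystanders it covers are in place. The stack rim fit gives the expected height and centre, so I'm handing in.

```bash
python3 -W ignore - <<'E'
from workcell import hand_in, get_obs
print(hand_in(), get_obs()["time_s"])
E
```

```text
the job is handed in; nothing more can be done
the job is handed in; nothing more can be done
```

I opened the collar, set the footed cup on the plate and locked the collar over its lugs. I then nested all six plain cups in it one at a time, including one that had been knocked aside. I handed the job in at about 84 s of robot time; `hand_in` gives no verdict.

- **Collar:** I turned it to both stops, feeling the force rise at each, and the lever swung about 1.20 rad between them. In every view after locking, the lever stood at the locked side with the single open mark uncovered.
- **Footed cup:** the camera fit put its rim within 0.5 mm of the plate's axis at the seated height. The picture showed its lugs clear of the tabs before I locked it.
- **Stack:** every plain cup touched down at its expected 30 mm step. After each placing, the top rim was within about 1 mm of the footed cup's axis, with a fitted radius of 32.9–33.1 mm against 33 mm. That fits cups fully home and upright.
- **End view:** one straight stack with no cups left on the table, and the robot well clear. The jar, tin, bottle and brush looked unmoved. The palette knife and sponge were outside the last cropped pictures, so I did not check them again at the end, but I did no work near them.
- **Failed fits:** the saturation-based rim fit was not usable on the stack (it expects a wood background), so I relied on the brightness-based fit there. The top camera gave only rough cup positions, so I measured each cup with the wrist camera before picking it up.

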